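# Fill the dye-bottle carrier without cracking the glass

### The arm

A 6-joint arm with a two-finger parallel gripper is mounted at the origin on the work surface. World frame = base frame: x ahead of the robot, y to its left, z up, the work surface at z = 0. Lengths are in m, angles in rad, forces in N, time in s.
With the tool pointing down it reaches from about 0.2 to 0.875 m from the base axis. Payload 3.4 kg.
Tool frame: the origin (TCP) lies at the very end of the fingers, on their centre line; the grasp point (between the pads) lies 19 mm behind it; z points along the fingers, y is the direction in which the jaws open and shut (so a half turn about z gives the same grasp; the last joint's range is limited). The gripper opens to 94 mm and grips with 3 to 60 N. Pads are 16 mm wide; open, the fingers measure 119 mm over their backs; the gripper's body (75 mm by 177 mm) begins 78 mm behind the grasp point.
Start: joints at [0.994, 0.276, 1.505, -0, 1.361, -0.121], TCP at [0.253, 0.516, 0.205] pointing down, gripper open.
Joint ranges: [-2.89, 2.89], [-0.75, 2.08], [0.22, 2.7], [-1.18, 4.32], [0.11, 2.71], [-2.7, 2.7]. Speed limits (rad/s): [2.57, 2.57, 3.14, 3.14, 3.14, 3.14].

### API

Orientations are given as a 3x3 rotation matrix whose columns are the frame's x, y, z axes.
In Python, from plant import bot, kinematics, status, vision, job gives the robot as it stands. Calls block until the motion is done:
- bot.goto(position, orientation): joint-space move of the TCP to a pose.
- bot.move_linear(position, rot=None, vel=0.15, until_force=None): straight line of the TCP; rot=None keeps the orientation; vel is the mean speed in m/s. With until_force (N) it stops when the force on the tool has changed by that much, and returns True; else False.
- bot.set_joints(angles): joint-space move.
- bot.open_gripper() and bot.grab(): open the fingers fully, or close them until they stop; the grip force is fixed at half the most.
- bot.dwell(seconds).
- kinematics.ik(position, orientation): joint angles nearest the present ones, or None.
- status.read_state(): the state.
- vision.get_image(name): name is "scene" or "top" or "wrist"; returns the picture (384x512x3 uint8, blue, green, red); there is no depth.
- vision.camera_info(name): a dict with "camera_matrix" (3x3 intrinsics, pixels), "D" ([k1, k2, p1, p2, k3] as OpenCV has them; the pictures are not rectified), "T" (4x4, takes a point from camera to world coordinates). Camera axes: x right, y down, z forward; pixel columns grow to the right and rows downward; lengths in m; the calibration is good to about 2 mm. A picture is of the moment at which its call begins: read the wrist's pose just before it. camera_info takes no time and is no camera call; for the wrist camera it gives the pose at the moment of the call.
A pose or a line that the arm cannot do raises bot.Unreachable and nothing moves.
- job.sign_off(): hands the job in, once; it reports no verdict.
Trained networks look in the newest picture that a camera, given by its name, has taken for a name from the list of things; names that differ only in an ending like _2 or _b are one class to them, and where a whole thing is asked for, a point or a joint stands for the part that bears it (a point fixed in the world has none). Each returns a list of dicts, best first, with "score" (0 to 1); they miss things now and then, are a little off and sometimes report something else, mostly with a low value. They report only what shows in the picture. A call takes as long as a camera call. They do not tell look-alikes from the thing itself.
- vision.spot_in(label, camera): "rect" ([left, top, right, bottom] as shares, 0 to 1, of the picture: columns of its width, rows of its height, round what is visible of it).
The state is a dict: "time_s": time; "qpos": joint angles; "qvel": joint speeds; "effort": joint torques, N m; "position": TCP position; "tcp_rot": TCP orientation; "wrist_force": force on the tool from outside, world axes, zero at the start; "ft_torque": the same for the moment, N m; "opening": opening from 0.0 (shut) to 1.0 (fully open).
Only numpy, scipy, OpenCV 4.12 (cv2) and the standard library are available. Lean on these libraries where they do the work, as an engineer would, in place of code of your own. Each camera call takes 0.05 s, during which the arm holds its last target. There are 200 camera calls.

### The job

Finish packing the round carrier for the finishing line: stand the bottle with the long cap in the empty middle place and the loose bottle with the short cap in the gap in the outer ring, both upright on the carrier's floor. The glass is thin, so hold the bottles with a light grip, keep them upright and lower them in without bumping or dropping them. Leave the packed bottles standing in their places and everything else on the bench where it is.

Things in the scene. Friction and masses are not known exactly. Their poses are not given: they have to be found in the camera images.
- carrier: Round open aluminium carrier fixed to the bench, 138 mm outside, 132 mm inside, wall 3 mm thick and 45 mm high, floor 5 mm thick. Origin: centre of its underside, on the bench; z up; x points from the centre to the gap in the outer ring. Its seven places form a hexagonal cluster: one in the middle and six round it, 44.5 mm from the middle, 60 degrees apart.
- carrier_mid (a point): Empty middle place of the carrier: the point on its inner floor (5 mm above the bench) where the centre of a bottle's underside belongs.
- carrier_gap (a point): Empty place in the carrier's outer ring, 44.5 mm from the middle: the point on its inner floor (5 mm above the bench) where the centre of a bottle's underside belongs.
- bottle_short: Bottle with short black cap, loose on the bench. Amber glass, 80-160 g. Body 40 mm across, bevelled foot, straight to 60 mm up, shoulder to 70 mm; cap 18 mm across from 70 to 106 mm (top). Origin: centre of underside, z up. Cracks if both fingers' forces on it add up to over 90 N (grip at most 40 N), or if bumped or pressed on carrier or bottles over 30 N, or let fall 6 mm or more: lower it slowly (25 mm/s) to the floor.
- bottle_tall: Only bottle with a long black cap, loose on the bench. Amber glass, 80-160 g. Body 40 mm across, bevelled foot, straight to 60 mm up, shoulder to 70 mm; cap 18 mm across from 70 to 124 mm (top). Origin: centre of underside, z up. Cracks if both fingers' forces on it add up to over 90 N (grip at most 40 N), or if bumped or pressed on carrier or bottles over 30 N, or let fall 6 mm or more: lower it slowly (25 mm/s) to the floor.
- packed1: One of five bottles already standing in the carrier's outer ring, same shape and size as bottle_short (40 mm body, 18 mm cap, 106 mm high), loose. Origin: centre of the underside. It may be brushed lightly but must stay standing in its place.
- packed2: One of five bottles already standing in the carrier's outer ring, same shape and size as bottle_short (40 mm body, 18 mm cap, 106 mm high), loose. Origin: centre of the underside. It may be brushed lightly but must stay standing in its place.
- packed3: One of five bottles already standing in the carrier's outer ring, same shape and size as bottle_short (40 mm body, 18 mm cap, 106 mm high), loose. Origin: centre of the underside. It may be brushed lightly but must stay standing in its place.
- packed4: One of five bottles already standing in the carrier's outer ring, same shape and size as bottle_short (40 mm body, 18 mm cap, 106 mm high), loose. Origin: centre of the underside. It may be brushed lightly but must stay standing in its place.
- packed5: One of five bottles already standing in the carrier's outer ring, same shape and size as bottle_short (40 mm body, 18 mm cap, 106 mm high), loose. Origin: centre of the underside. It may be brushed lightly but must stay standing in its place.
- jar: Bystander: squat clear jar with white contents and a broad metal cap, 54 mm across, 75 mm high, without a narrow black cap. Origin: centre of the underside. Leave alone.
- spool: Bystander: grey thread spool standing on the bench, 32 mm across, 40 mm high. Origin: centre of the underside. Leave alone.
- hammer: Bystander: hammer lying beyond the carrier, near the far edge of the bench, handle along its -x. Leave alone.
- brush: Bystander: hand brush lying near the robot on the left. Leave alone.
- polish_tin: Bystander: flat steel tin, 72 mm across, 24 mm high, on the left. Origin: centre of the underside. Leave alone.
- last: Bystander: wooden shoe form lying on the right, about 190 mm long, 95 mm high. Leave alone.
There are look-alikes about, which are no part of the job. Leave any green or pink look-alike of the packed2 alone.

How it is judged:
By the outcome, as a careful person would: the job done as asked, in the order asked, and still so for the second after the job is handed in, with the robot touching nothing.
It also fails if it takes over 69 s, if anything falls off the work surface, if the arm or the gripper's body presses on something with over 40 N, if the wrist force passes 120 N, or if a joint passes its speed limit or range.

## Working session

There is one attempt and no reset: what is moved stays moved. The work goes in short steps, each a Python script; the robot and the scene stay as the last script left them, time stands still between calls to the robot, and variables do not carry over. Pictures are saved under pics/ and viewed, about 8 in all and at most 12, crops included, and the job is handed in when it is done.

```bash
ls; mkdir -p pics; python3 - <<'E'
from plant import bot, kinematics, status, vision, job
import cv2
for n in("scene","top"):
    im=vision.get_image(n); cv2.imwrite(f"pics/{n}0.png",im)
    ci=vision.camera_info(n); print(n,ci)
    for l in("bottle_tall","bottle_short","carrier","packed1"):
        print(l,[(round(d["score"],2),[round(a*b) for a,b in zip(d["rect"],(512,384,512,384))]) for d in vision.spot_in(l,n)])
print(status.read_state())
E
```

```text
pics
scene {'camera_matrix': array([[478.5179921 ,   0.        , 257.8927926 ],
       [  0.        , 478.5179921 , 183.91466878],
       [  0.        ,   0.        ,   1.        ]]), 'D': array([0.0353228, 0.       , 0.       , 0.       , 0.       ]), 'T': array([[ 0.85290096,  0.41887869, -0.31160968,  0.98902165],
       [ 0.52201863, -0.69283689,  0.49746717, -0.67032236],
       [-0.00751629, -0.58695629, -0.80958373,  1.13528134],
       [ 0.        ,  0.        ,  0.        ,  1.        ]])}
bottle_tall [(0.57, [264, 123, 276, 156])]
bottle_short [(0.78, [263, 95, 270, 120])]
carrier [(0.8, [199, 209, 248, 257])]
packed1 [(0.82, [216, 223, 226, 247]), (0.73, [203, 203, 218, 226]), (0.73, [199, 214, 215, 248]), (0.63, [217, 196, 233, 226]), (0.59, [189, 171, 208, 206]), (0.57, [234, 177, 251, 207])]
top {'camera_matrix': array([[360.1155431 ,   0.        , 251.85817172],
       [  0.        , 360.1155431 , 191.69772626],
       [  0.        ,   0.        ,   1.        ]]), 'D': array([-0.08961783,  0.        ,  0.        ,  0.        ,  0.        ]), 'T': array([[-0.01684139, -
[... 697 characters left out ...]
       1.36070175e+00, -1.21001271e-01]), 'qvel': array([ 9.21023862e-04,  1.75135080e-03, -1.58591930e-03, -8.22535440e-05,
       -1.34799013e-03, -5.37102437e-04]), 'effort': array([-1.19198314e-03, -4.04087734e+01, -2.37291938e+01,  7.00597255e-02,
        2.58902059e-02, -1.34649736e-05]), 'position': array([0.25308645, 0.51629656, 0.20545605]), 'tcp_rot': array([[-8.97922846e-01,  4.40152885e-01, -3.10700649e-06],
       [ 4.40152885e-01,  8.97922846e-01,  3.64502033e-06],
       [ 4.39421832e-06,  1.90538916e-06, -1.00000000e+00]]), 'wrist_force': array([ 0.214116  , -0.21066094,  0.4783684 ]), 'ft_torque': array([-0.04300326,  0.03721726, -0.04032521]), 'opening': 1.0004506032632365}
```

```bash
python3 - <<'E'
import cv2
a=cv2.imread("pics/scene0.png")[60:300,150:350];b=cv2.imread("pics/top0.png")[130:290,130:370]
cv2.imwrite("pics/sc.png",cv2.resize(a,None,fx=2.5,fy=2.5,interpolation=2));cv2.imwrite("pics/tc.png",cv2.resize(b,None,fx=3.3,fy=3.3,interpolation=2))
E
```

```text
(no output)
```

View pics/sc.png

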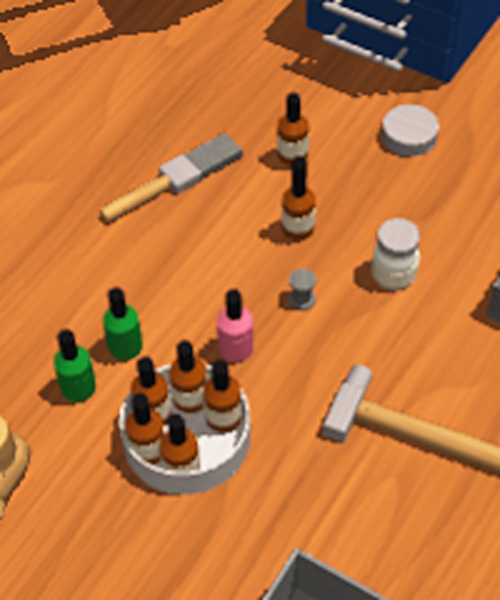

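View pics/tc.png

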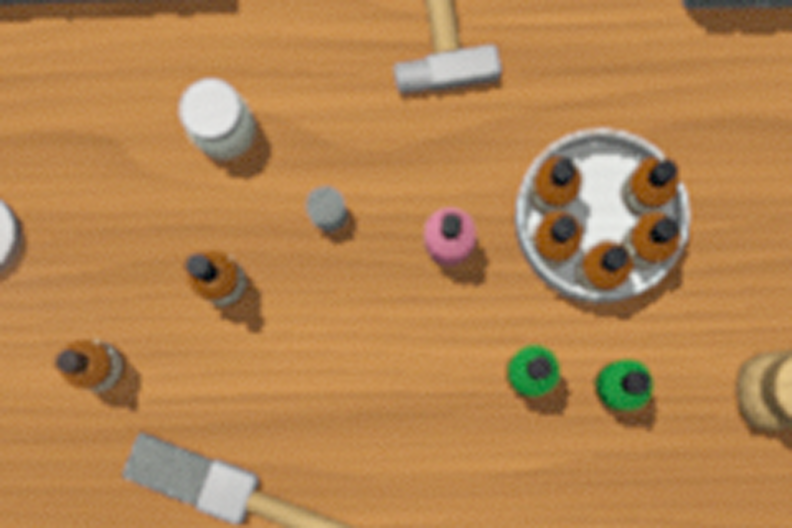

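The scene crop shows the tall-cap bottle at (298,200) and the short-cap bottle at (292,130). In the top crop they are at (215,278) and (90,365), with the carrier centred at about (603,215). The gap is on the far (+x) side, and the green and pink bottles are decoys. Next I'll compute world positions.

```bash
cat > h.py <<'E'
from plant import bot, kinematics, status, vision, job
import cv2, numpy as np
def ray(ci,uv,z):
    "world xy of pixel uv at height z"
    n=cv2.undistortPoints(np.array([[uv]],float),ci["camera_matrix"],ci["D"])[0,0]
    d=ci["T"][:3,:3]@[n[0],n[1],1]; o=ci["T"][:3,3]
    return (o+d*(z-o[2])/d[2])[:2]
def proj(ci,P):
    M=np.linalg.inv(ci["T"]); r=cv2.Rodrigues(M[:3,:3])[0]
    return cv2.projectPoints(np.atleast_2d(np.array(P,float)),r,M[:3,3],ci["camera_matrix"],ci["D"])[0][:,0]
def R(a):
    "tool down, jaw (y) axis at world angle a"
    y=np.array([np.cos(a),np.sin(a),0]); z=np.array([0,0,-1.]); return np.c_[np.cross(y,z),y,z]
E
python3 - <<'E'
from h import *
np.set_printoptions(precision=4,suppress=True)
ci=vision.camera_info("top"); f=lambda u,v:(u/3.3+130-.35,v/3.3+130-.35)
print("tall",ray(ci,f(203,266),.124),"short",ray(ci,f(70,361),.106),"carr",ray(ci,f(603,215),.045))
for p in [(562,174),(663,172),(561,229),(664,230),(614,259)]: print("cap",ray(ci,f(*p),.111))
print("pink",ray(ci,f(452,225),.1),"green",ray(ci,f(539,368),.1),ray(ci,f(637,382),.1), "jar",ray(ci,f(212,108),.075))
cw=vision.camera_info("wrist"); s=status.read_state(); Tt=np.eye(4);Tt[:3,:3]=s["tcp_rot"];Tt[:3,3]=s["position"]
print(np.linalg.inv(Tt)@cw["T"],cw["camera_matrix"],cw["D"])
for nm,P in (("tall",(.28,.16)),("short",(.21,.25)),("gap",(.42,-.18))):
  for a in (0,.5,1.57,2.1,2.6,-1,-.5):
    q=kinematics.ik([*P,.2],R(a)); print(nm,a,None if q is None else np.round(q,2))
E
```

```text
tall [0.5164 0.1438] short [0.4486 0.2474] carr [ 0.5618 -0.1648]
cap [ 0.5828 -0.1252]
cap [ 0.5828 -0.2018]
cap [ 0.5408 -0.1227]
cap [ 0.5385 -0.2001]
cap [ 0.5174 -0.1614]
pink [ 0.5473 -0.0414] green [ 0.4382 -0.1036] [ 0.4262 -0.1762] jar [0.6499 0.1475]
[[ 0.0002 -0.9573 -0.2891  0.0841]
 [ 1.      0.0001  0.0003  0.0005]
 [-0.0003 -0.2891  0.9573 -0.1793]
 [ 0.      0.      0.      1.    ]] [[303.0367   0.     257.5739]
 [  0.     303.0367 196.2915]
 [  0.       0.       1.    ]] [-0.041  0.     0.     0.     0.   ]
tall 0 [ 0.3  -0.12  1.96 -0.    1.3   0.3 ]
tall 0.5 [ 0.3  -0.12  1.96 -0.    1.3  -0.2 ]
tall 1.57 [ 0.3  -0.12  1.96 -0.    1.3  -1.27]
tall 2.1 [ 0.3  -0.12  1.96 -0.    1.3  -1.8 ]
tall 2.6 [ 0.3  -0.12  1.96 -0.    1.3  -2.3 ]
tall -1 [ 0.3  -0.12  1.96 -0.    1.3   1.3 ]
tall -0.5 [ 0.3  -0.12  1.96 -0.    1.3   0.8 ]
short 0 [ 0.66 -0.11  1.96 -0.    1.3   0.66]
short 0.5 [ 0.66 -0.11  1.96 -0.    1.3   0.16]
short 1.57 [ 0.66 -0.11  1.96 -0.    1.3  -0.91]
short 2.1 [ 0.66 -0.11  1.96 -0.    1.3  -1.44]
short 2.6 [ 0.66 -0.11  1.96 -0.    1.3  -1.94]
short -1 [ 0.66 -0.11  1.96 -0.    1.3   1.66]
short -0.5 [ 0.66 -0.11  1.96 -0.    1.3   1.16]
gap 0 [-0.56  0.1   1.75 -0.    1.29 -0.56]
gap 0.5 [-0.56  0.1   1.75 -0.    1.29 -1.06]
gap 1.57 [-0.56  0.1   1.75 -0.    1.29 -2.13]
gap 2.1 [-0.56  0.1   1.75 -0.    1.29 -2.66]
gap 2.6 None
gap -1 [-0.56  0.1   1.75 -0.    1.29  0.44]
gap -0.5 [-0.56  0.1   1.75 -0.    1.29 -0.06]
```

```bash
python3 - <<'E'
from h import *
import pickle
A=R(-np.pi/2); D={}
for n,P in (("carr",(.5615,-.163,.25)),("tall",(.516,.144,.25))):
    bot.goto(P,A); bot.dwell(.2); ci=vision.camera_info("wrist"); im=vision.get_image("wrist")
    cv2.imwrite(f"pics/w_{n}.png",im); D[n]=ci; print(n,status.read_state()["time_s"],status.read_state()["position"])
pickle.dump(D,open("ci.pkl","wb"))
a=cv2.imread("pics/w_carr.png");b=cv2.imread("pics/w_tall.png")
cv2.imwrite("pics/w0.png",cv2.resize(np.hstack([a[:,100:420],b[:,100:420]]),(800,480)))
E
```

```text
carr 3.3917 [ 0.56162892 -0.1625113   0.24998719]
tall 4.825 [0.51645194 0.1429975  0.24987969]
```

View pics/w0.png

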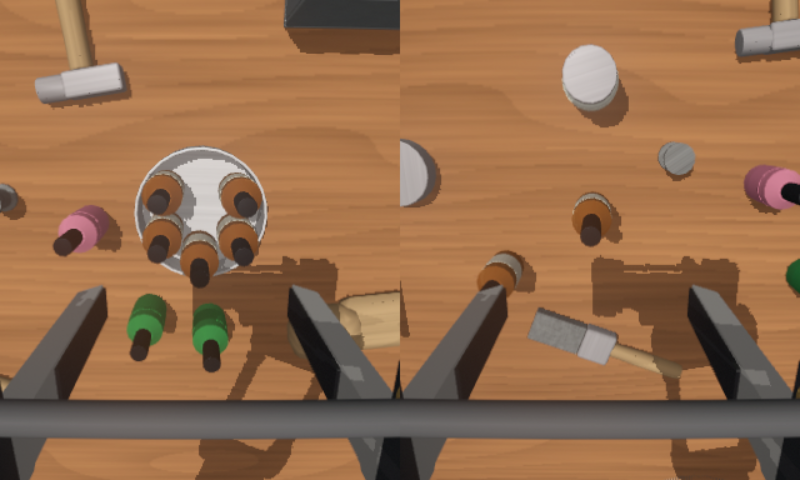

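The left image shows the carrier, with caps at (158,203), (245,205), (157,247), (242,250) and (200,272) and the gap facing up (+x). The right image shows the tall cap at (591,228). I'll fit cap cylinders and the rim circle by projection.

```bash
cat >> h.py <<'E'
from scipy.optimize import minimize
t=np.linspace(0,2*np.pi,90,endpoint=False)
def circ(c,r,z): return np.c_[c[0]+r*np.cos(t),c[1]+r*np.sin(t),np.full(90,z)]
def capfit(im,ci,xy,z0,z1,thr=75):
    "fit vertical 18 mm cap cylinder to the dark blob"
    S=4
    p=proj(ci,[*xy,z1])[0].astype(int); x0,y0=p-40
    x0,y0=max(x0,0),max(y0,0)
    g=im[y0:y0+80,x0:x0+80].max(2).astype(np.float32)
    m=cv2.resize(g,None,fx=S,fy=S,interpolation=cv2.INTER_CUBIC)<thr
    def cost(c):
        P=np.r_[proj(ci,circ(c,.009,z0)),proj(ci,circ(c,.009,z1))]
        h=cv2.convexHull(((P-[x0,y0]+.5)*S-.5).astype(np.float32))
        k=np.zeros(m.shape,np.uint8); cv2.fillConvexPoly(k,np.round(h*16).astype(int),1,shift=4)
        ring=cv2.dilate(k,np.ones((17,17)))>0; k=k>0
        return ((m!=k)&ring).sum()/k.sum()
    r=min((minimize(cost,np.array(xy)+o,method="Nelder-Mead",options=dict(initial_simplex=np.array(xy)+o+np.array([[0,0],[.004,0],[0,.004]]),xatol=1e-4)) for o in np.array([[0,0],[.003,.003],[-.003,-.003],[.003,-.003],[-.003,.003]])),key=lambda r:r.fun)
    return r.x,r.fun
def rimfit(im,ci,xy):
    s=cv2.GaussianBlur(cv2.cvtColor(im,cv2.COLOR_BGR2HSV)[:,:,1].astype(np.float32),(0,0),.6)
    f=lambda c,r:cv2.remap(s,*[a.astype(np.float32)[:,None] for a in proj(ci,circ(c,r,.045)).T],cv2.INTER_LINEAR).clip(0,140).mean()
    r=minimize(lambda c:f(c,.0675)-f(c,.0715),xy,method="Nelder-Mead",options=dict(initial_simplex=np.array(xy)+np.array([[0,0],[.004,0],[0,.004]]),xatol=1e-4))
    return r.x,r.fun
E
python3 - <<'E'
from h import *
import pickle
np.set_printoptions(precision=4,suppress=True)
D=pickle.load(open("ci.pkl","rb")); a=cv2.imread("pics/w_carr.png");b=cv2.imread("pics/w_tall.png")
T=cv2.imread("pics/top0.png");ct=vision.camera_info("top")
caps=[(.5828,-.1252),(.5828,-.2018),(.5408,-.1227),(.5385,-.2001),(.5174,-.1614)]
for n,im,ci in(("wrist",a,D["carr"]),("top",T,ct)):
    print(n,"rim",*rimfit(im,ci,[.5615,-.163]))
    for c in caps: print("cap",*capfit(im,ci,c,.075,.111))
print("tall",*capfit(b,D["tall"],(.5164,.1438),.07,.124),"top",*capfit(T,ct,(.5164,.1438),.07,.124))
print("short top",*capfit(T,ct,(.4486,.2474),.07,.106))
o=a.copy(); c,_=rimfit(a,D["carr"],[.5615,-.163])
for r in(.066,.069): cv2.polylines(o,[np.round(proj(D["carr"],circ(c,r,.045))*16).astype(int)],True,(0,255,0) if r>.067 else (255,0,0),1,cv2.LINE_8,4)
o2=b.copy(); tc,_=capfit(b,D["tall"],(.5164,.1438),.07,.124)
for z in(.07,.124): cv2.polylines(o2,[np.round(proj(D["tall"],circ(tc,.009,z))*16).astype(int)],True,(0,255,0),1,cv2.LINE_8,4)
cv2.imwrite("pics/ov.png",cv2.resize(np.hstack([o[100:240,190:330],o2[110:250,180:320]]),None,fx=2.85,fy=2.85,interpolation=0))
E
```

```text
wrist rim [ 0.564  -0.1654] -88.74264526367188
cap [ 0.5882 -0.1285] 0.3092433619484927
cap [ 0.5851 -0.2043] 0.13817969206782305
cap [ 0.5441 -0.1272] 0.17718940936863545
cap [ 0.5409 -0.2034] 0.13111760409057707
cap [ 0.5201 -0.1643] 0.12363437727603788
top rim [ 0.5619 -0.1642] -65.48873138427734
cap [ 0.5864 -0.1276] 0.40524781341107874
cap [ 0.5843 -0.2038] 0.39819004524886875
cap [ 0.5419 -0.1245] 0.403242147922999
cap [ 0.539  -0.2029] 0.3333333333333333
cap [ 0.5214 -0.164 ] 0.38212180746561886
tall [0.5192 0.1485] 0.1644380770455269 top [0.5129 0.1426] 0.6753883892068684
short top [0.4472 0.2386] 0.790616854908775
```

View pics/ov.png

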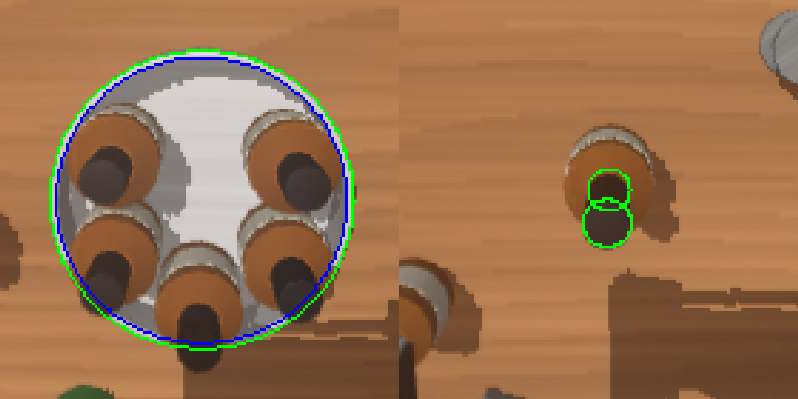

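The projected rim and cap outlines match the picture (rim over carrier at (200,200), cap at (608,210)). I'll measure the wrist-camera bias by viewing the tall bottle from the opposite yaw.

```bash
python3 - <<'E'
from h import *
import pickle
np.set_printoptions(precision=4,suppress=True)
D=pickle.load(open("ci.pkl","rb"))
for k,a in (("m",-np.pi/2),("p",np.pi/2)):
    bot.goto((.5185,.147,.25),R(a)); bot.dwell(.4)
    s=status.read_state(); ci=vision.camera_info("wrist"); im=vision.get_image("wrist"); D[k]=ci; cv2.imwrite(f"pics/w_{k}.png",im)
    print(k,s["time_s"],s["position"],abs(s["qvel"]).max(),"tall",*capfit(im,ci,(.518,.147),.07,.124))
    print(capfit(im,ci,(.448,.247),.07,.106))
pickle.dump(D,open("ci.pkl","wb"))
E
```

```text
m 5.475 [0.5185 0.147  0.25  ] 0.0025198164549898442 tall [0.5193 0.1488] 0.1610855419774639
(array([0.425 , 0.2499]), np.float64(0.227919285478002))
p 8.575 [0.5185 0.147  0.25  ] 0.001692204453351204 tall [0.5138 0.1487] 0.6071198453608248
(array([0.4493, 0.2495]), np.float64(0.1989738656405323))
```

```bash
python3 - <<'E'
from h import *
import pickle
D=pickle.load(open("ci.pkl","rb"));im=cv2.imread("pics/w_p.png");ci=D["p"]
for thr in(50,60,70,85): print(thr,capfit(im,ci,(.518,.147),.07,.124,thr),capfit(im,ci,(.449,.249),.07,.106,thr))
for c,z in(((.5193,.1488),.124),((.4493,.2495),.106)):
  for zz in(.07,z): cv2.polylines(im,[np.round(proj(ci,circ(c,.009,zz))*16).astype(int)],True,(0,255,0),1,cv2.LINE_8,4)
cv2.imwrite("pics/p1.png",cv2.resize(im[80:300,150:430],None,fx=2.7,fy=2.7,interpolation=0))
E
```

```text
50 (array([0.49986035, 0.15298511]), np.float64(0.9935636856368564)) (array([0.44951777, 0.24922166]), np.float64(0.6813292663348852))
60 (array([0.50694678, 0.14859726]), np.float64(0.6909991742361684)) (array([0.44974376, 0.24926609]), np.float64(0.5679666185203017))
70 (array([0.51279062, 0.14888291]), np.float64(0.633495145631068)) (array([0.44948195, 0.24949656]), np.float64(0.3022286355619689))
85 (array([0.51616748, 0.14863373]), np.float64(0.32448)) (array([0.44912697, 0.24982241]), np.float64(0.14695053625740356))
```

View pics/p1.png

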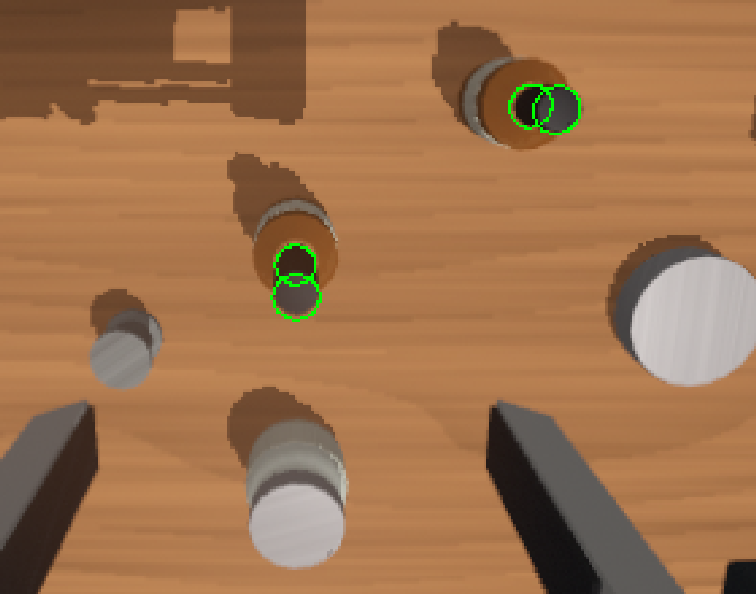

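Both views agree: the outline measured from the other yaw fits the tall cap at (296,280) and the short cap at (545,108). Wrist camera bias is therefore negligible, and I can grasp the tall bottle.

```bash
python3 - <<'E'
from h import *
import pickle
np.set_printoptions(precision=4,suppress=True)
D=pickle.load(open("ci.pkl","rb"))
A=R(np.pi/2); B=R(np.radians(87.8))
bot.goto((.5193,.1488,.16),A)
print(bot.move_linear((.5193,.1488,.082),vel=.06,until_force=8)); bot.dwell(.1)
w0=status.read_state()["wrist_force"]; bot.grab(); bot.dwell(.3); s=status.read_state(); print(s["time_s"],s["position"],s["opening"],w0,s["wrist_force"])
bot.move_linear((.5193,.1488,.24),vel=.1); s=status.read_state(); print(s["opening"],s["wrist_force"])
bot.goto((.5641,-.1656,.24),B); bot.dwell(.5)
s=status.read_state(); ci=vision.camera_info("wrist"); im=vision.get_image("wrist"); D["h1"]=ci; cv2.imwrite("pics/h1.png",im)
print(s["time_s"],s["position"],s["opening"],s["wrist_force"],"rim",*rimfit(im,ci,[.564,-.1655]))
pickle.dump(D,open("ci.pkl","wb"))
for c in[(.5882,-.1285),(.5851,-.2043),(.5441,-.1272),(.5409,-.2034),(.5201,-.1643)]: print(*capfit(im,ci,c,.075,.111,90))
cv2.imwrite("pics/h1c.png",im[60:,60:460])
E
```

```text
False
12.0833 [0.5193 0.1488 0.082 ] 0.1852943286055748 [ 0.4308 -0.7162  0.2672] [ 0.7306 -0.6861 -1.154 ]
0.18466988289860597 [-0.5859  0.121  -1.3245]
15.525 [ 0.5642 -0.1653  0.2401] 0.19046927633885516 [-0.3755 -0.181  -1.3754] rim [ 0.5642 -0.1654] -78.59770202636719
[ 0.586  -0.1285] 0.42596104119979317
[ 0.5837 -0.204 ] 0.17288835369000516
[ 0.5429 -0.1265] 0.6293357933579335
[ 0.54   -0.2027] 0.13684016921096193
[ 0.519  -0.1639] 0.13625051845707176
```

View pics/h1c.png

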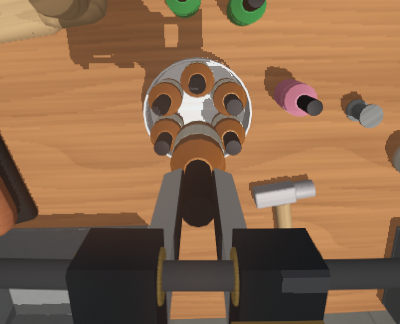

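The tall bottle is held upright at (198,150), and the rim fit confirms the carrier at (0.564,-0.1654). I'll lower it in.

```bash
python3 - <<'E'
from h import *
np.set_printoptions(precision=4,suppress=True)
B=R(np.radians(87.8)); c=(.5640,-.1655)
def st(l): s=status.read_state(); print(l,s["time_s"],s["position"],s["opening"],s["wrist_force"])
bot.move_linear((*c,.205),B,vel=.06)
h=bot.move_linear((*c,.11),vel=.04,until_force=6); st(h)
if not h:
    h=bot.move_linear((*c,.0865),vel=.02,until_force=4); st(h)
E
```

```text
False 18.8333 [ 0.5641 -0.1655  0.1102] 0.18600615849910976 [ 0.5976  0.0619 -0.9726]
True 19.925 [ 0.5638 -0.1654  0.087 ] 0.186175000375933 [-1.0036 -0.2259  4.7491]
```

Contact came at the expected floor height. I'll release, lift, and go look at the short bottle again.

```bash
python3 - <<'E'
from h import *
import pickle
np.set_printoptions(precision=4,suppress=True)
D=pickle.load(open("ci.pkl","rb"))
A=R(np.pi/2); B=R(np.radians(87.8)); c=(.5640,-.1655)
def st(l): s=status.read_state(); print(l,s["time_s"],s["position"],s["opening"],s["wrist_force"])
bot.open_gripper(); bot.dwell(.2); st("open")
bot.move_linear((*c,.25),vel=.12); bot.dwell(.3)
ci=vision.camera_info("wrist"); im=vision.get_image("wrist"); D["c2"]=ci; cv2.imwrite("pics/c2.png",im)
print("rim",*rimfit(im,ci,[.564,-.1655]),"mid",*capfit(im,ci,c,.075,.129,90))
for q in[(.5882,-.1285),(.5851,-.2043),(.5441,-.1272),(.5409,-.2034),(.5201,-.1643)]: print(*capfit(im,ci,q,.075,.111,90))
bot.goto((.4493,.2495,.25),A); bot.dwell(.3)
ci=vision.camera_info("wrist"); im2=vision.get_image("wrist"); D["s2"]=ci; cv2.imwrite("pics/s2.png",im2)
st("short"); print(*capfit(im2,ci,(.4493,.2495),.07,.106,90))
pickle.dump(D,open("ci.pkl","wb"))
cv2.imwrite("pics/c2c.png",cv2.resize(np.hstack([im[90:290,150:350],im2[90:290,150:350]]),(800,400)))
E
```

```text
open 21.3583 [ 0.563  -0.1651  0.0859] 1.004136378630206 [-0.5028  0.309  -0.0635]
rim [ 0.5638 -0.1654] -99.92068481445312 mid [ 0.5608 -0.1651] 0.15561422581146142
[ 0.5866 -0.1282] 0.28109498438361197
[ 0.5843 -0.2045] 0.15321100917431194
[ 0.543  -0.1262] 0.2252216748768473
[ 0.5403 -0.2031] 0.11620133700353913
[ 0.5191 -0.164 ] 0.1172566371681416
short 25.1583 [0.4496 0.2491 0.2499] 0.9975272731077186 [ 0.0206 -0.1597  0.3297]
[0.448  0.2507] 0.3447715736040609
```

View pics/c2c.png

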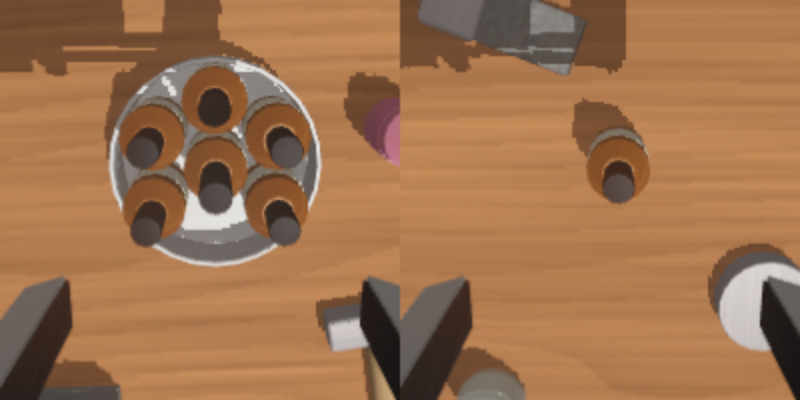

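The middle bottle stands centred at (215,185) and the gap is free at the bottom of the ring. The short cap is at (619,180). I'll refine both fits offline with different thresholds.

```bash
python3 - <<'E'
from h import *
import pickle
np.set_printoptions(precision=4,suppress=True)
D=pickle.load(open("ci.pkl","rb"))
for k,c,z0,z1 in(("c2",(.563,-.1655),.075,.129),("s2",(.449,.25),.07,.106),("p",(.449,.25),.07,.106),("p",(.518,.148),.07,.124)):
    im=cv2.imread(f"pics/{'w_p' if k=='p' else k}.png")
    for thr in(85,95,105,115): r=capfit(im,D[k],c,z0,z1,thr); print(k,thr,r[0],round(r[1],3))
E
```

```text
c2 85 [ 0.5606 -0.1651] 0.281
c2 95 [ 0.5609 -0.165 ] 0.139
c2 105 [ 0.561  -0.1651] 0.114
c2 115 [ 0.561  -0.1651] 0.097
s2 85 [0.448  0.2507] 0.555
s2 95 [0.4483 0.2506] 0.17
s2 105 [0.4489 0.2505] 0.119
s2 115 [0.4489 0.2505] 0.098
p 85 [0.4491 0.2498] 0.147
p 95 [0.4489 0.2498] 0.127
p 105 [0.4489 0.2499] 0.105
p 115 [0.4489 0.2501] 0.085
p 85 [0.5162 0.1486] 0.325
p 95 [0.5165 0.1486] 0.121
p 105 [0.5168 0.1486] 0.095
p 115 [0.517  0.1487] 0.077
```

```bash
python3 - <<'E'
from h import *
import pickle
np.set_printoptions(precision=4,suppress=True)
A=R(np.pi/2); B=R(np.radians(87.8)); g=(.4497,.2502); c=(.5640,-.1655); t=(.6079,-.1672)
def st(l): s=status.read_state(); print(l,s["time_s"],s["position"],s["opening"],s["wrist_force"])
bot.move_linear((*g,.14),A,vel=.1)
print(bot.move_linear((*g,.080),vel=.05,until_force=8)); bot.dwell(.2); st("at")
bot.grab(); bot.dwell(.3); st("grab")
bot.move_linear((*g,.25),vel=.1); st("up")
bot.goto((*t,.25),B); bot.dwell(.5); st("over")
bot.move_linear((*t,.20),B,vel=.06)
h=bot.move_linear((*t,.14),vel=.03,until_force=5); st(h)
if not h: h=bot.move_linear((*t,.105),vel=.025,until_force=5); st(h)
if not h: h=bot.move_linear((*t,.0845),vel=.018,until_force=4); st(h)
E
```

```text
False
at 27.9583 [0.4499 0.2502 0.0803] 1.0023954454860473 [-0.0118  0.7294  0.0576]
grab 29.4167 [0.4497 0.2502 0.08  ] 0.18288539497929548 [1.3338 0.5674 0.0208]
up 31.2667 [0.4494 0.2501 0.2494] 0.18938470899407062 [ 0.1941 -0.2372 -1.2892]
over 33.4083 [ 0.6079 -0.167   0.25  ] 0.1841468605263587 [-0.2809  0.3004 -0.9362]
False 36.5417 [ 0.608  -0.1672  0.1402] 0.1826291889846143 [ 0.369  -0.6496 -2.0564]
False 38.0917 [ 0.608  -0.1673  0.1052] 0.18540758897833554 [ 0.9865  0.1073 -0.8161]
True 39.15 [ 0.6078 -0.1671  0.085 ] 0.1839108726284921 [0.8042 0.0896 4.5424]
```

It reached the floor exactly where expected, with no side force. I'll release, retreat and check.

```bash
python3 - <<'E'
from h import *
np.set_printoptions(precision=4,suppress=True)
t=(.6079,-.1672)
bot.open_gripper(); bot.dwell(.2); print(status.read_state()["wrist_force"])
bot.move_linear((*t,.25),vel=.1); bot.goto((.5640,-.1655,.28),R(np.radians(87.8))); bot.dwell(.4)
ci=vision.camera_info("wrist"); im=vision.get_image("wrist"); print(status.read_state()["time_s"],"rim",*rimfit(im,ci,[.564,-.1655]))
print("mid",*capfit(im,ci,(.562,-.1655),.075,.129,110))
for q in[(.608,-.167),(.587,-.1285),(.5845,-.2043),(.543,-.1265),(.5405,-.203),(.5195,-.164)]: print(*capfit(im,ci,q,.075,.111,110))
sc=vision.get_image("scene")
cv2.imwrite("pics/fin.png",np.hstack([cv2.resize(im[100:240,180:320],(400,400)),cv2.resize(sc[150:270,160:280],(400,400))]))
E
```

```text
[-0.4148  0.4203 -0.2364]
43.175 rim [ 0.5641 -0.1654] -95.7208251953125
mid [ 0.5631 -0.1651] 0.11293941660433807
[ 0.6063 -0.1668] 0.10386209906174995
[ 0.5879 -0.1275] 0.1422924901185771
[ 0.585  -0.2049] 0.12234159175619382
[ 0.5431 -0.1261] 0.0760689818095913
[ 0.5407 -0.2034] 0.0708235294117647
[ 0.5195 -0.1643] 0.06490765171503958
```

View pics/fin.png

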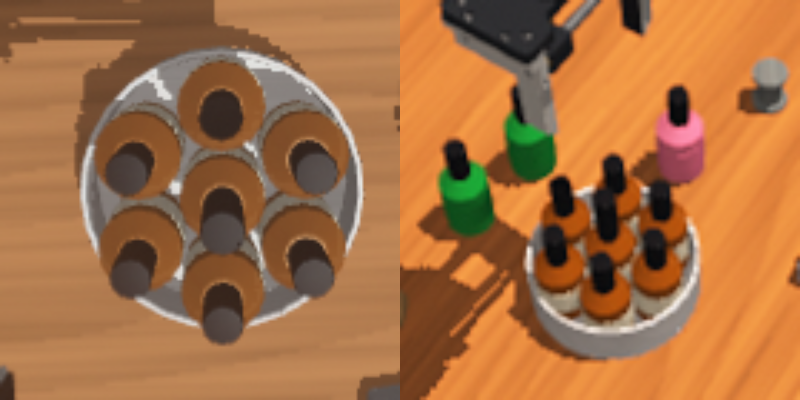

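All seven bottles stand in place: the tall cap is in the middle at (222,215) in the left image and the short cap is in the former gap at (222,310). The decoys haven't moved and the gripper is clear, so I'm handing in.

```bash
python3 -c "
from h import *
job.sign_off()"
```

```text
the job is handed in; nothing more can be done
```

The carrier is packed and the job is handed in. The long-cap bottle stands in the middle place and the short-cap bottle in the ring gap. I placed them in that order, gripping each by its cap, and the robot's clock read 43 s at the last check.

- **Placing:** Each bottle met the floor at the expected height with about 5 N of contact. There were no side bumps on the way down or when the fingers opened.
- **Final pictures:** All seven bottles are upright in their places. The five packed bottles are within about 1 mm of where they first measured. The decoys near the carrier and the spool look unmoved; I did not re-image the other bystanders.
- **Small offsets:** The final fit puts the long-cap bottle about 1 mm off centre, and the short-cap bottle about 2 mm inside its nominal point. I had aimed it slightly inward, away from the wall.
- **Disagreement:** Wrist-camera views from opposite yaws differed by up to about 2 mm at the caps, though they agreed on the carrier rim. An earlier view put the long-cap bottle about 2–3 mm off centre, so the offsets above are uncertain by 1–2 mm. I treated this as harmless and did not correct it.

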